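Take the juice tray out of the lemon squeezer

TASK

Take the grey juice tray out of the lemon squeezer: lift its handle end gently so that the tray tips back and its side pins come up over the two retaining lips, feeling for the springy stop just above them and never forcing it, then draw the tray out towards the handle side. Set it down softly, upright, in the middle of the upper plate of the stack and let go, leaving the other things where they are.

Things in the scene. Friction and masses are not known exactly. Their poses are not given: they have to be found in the camera images.
- press: White plastic lemon squeezer, fixed, 235 x 130 mm. Origin: centre of underside; x from the open front (tray handle side) to the rear tower, y left, z up. Tray stands on its base plate, top at z 12. Nothing is higher than z 72 at x below 0; tower, cup and spout (x 5 to 125) reach z 116, the raised lever z 165 at x 205. Tray or squeezer cracks if they press on each other with over 16 N.
- press_keeper (a point): Rear keeper of the squeezer, at press x 25, y 0, z 33: lower front edge of a fixed shelf, 60 wide, over the tray's rear tongue, 5 mm above it; stop face 23 mm behind. The tray's rear thus cannot be lifted level: the tray is tipped, handle end up, about its rear bottom edge. Raising it 2 to 3 mm first lets the rear hang free, so that only the leaves push back on the hand.
- press_lips (a point): Between the two aluminium cheeks (|y| 40 to 51), at press x -96, y 0, z 12. Each cheek has a retaining lip (x +-4 from here) in front of a tray pin, and a post 32 mm behind. Cheek height is adjustable and NOT measured: lip tops lie 22 to 40 mm above this point. The pins must rise 14 to 32 mm (tray tipped about 0.14 to 0.33 rad) to clear the lips.
- press_roof (a point): At press x -78, y 0, z 12, between the cheeks. Each cheek carries a flat spring leaf as roof, x +-24 from here, underside always 10.5 mm above its lip top: the 8 mm pins leave forwards between lip and leaf, 2.5 mm to spare. Leaf yields 1 mm per 6 N, 3 mm at most. Tip until the leaf is felt (4 to 8 N), ease off about 1 mm to a light touch, pull to the front (-x).
- tray_mid (a point): Middle of the loose grey tray, 9 mm above its underside; axes as the squeezer's within 0.02 rad; x to the rear. 110 x 72 mm, walls 18 high, 4 thick, about 0.22 kg. Rear bottom edge at x +55, z -9. Rear tongue x +52 to +78, 40 wide, z +1 to +7. Side pins along y, 8 thick, at x -45, z +3, out to |y| 50. Play: 2 to 5 mm to the front, 6 to the rear. Drawn 45 mm forward, still tipped, it can be lifted straight up.
- tray_tab (a point): Grip point of the tray's upright handle plate at its front: 10 mm thick (x), 34 wide (y), top 16 mm above this point, bare to 44 mm below it. Lies at x -50, y 0, z +53 from tray_mid; same axes. Pinch from above, fingers on front and rear faces (closing along the tray's x).
- plates_in (a point): Centre of the upper plate's flat inner floor (flat radius about 83 mm), 13 mm above the worktop, z up. Stack of two white melamine plates, 244 mm across, rim 15 mm above this point, loose, 0.6 kg. The tray lies flat when its middle is within about 18 mm of this point, at any yaw.
- pot: Bystander: lidded aluminium pot, 142 mm across, 123 mm high, loose; origin centre of underside.
- spoon_rest: Bystander: wooden spoon rest 90 x 75 x 21 mm, loose; origin centre of underside.
- jar: Bystander: glass jar 52 mm across, 85 mm high, loose; origin centre of underside.

How it is judged:
On the way, in this order (a step that is already met when the one before it is completed fails the run):
1. the tray is tipped back, handle end up, while still in the squeezer (angle between tray_mid's own z axis and vertical above 0.12 rad and x of tray_mid in the frame of press above -0.055 m), for 0.1 s.
2. the tray is drawn out forwards past the lips (x of tray_mid in the frame of press below -0.07 m and x of tray_tab in the frame of press below -0.11 m), for 0.1 s.
At the end, for the whole second after the job is handed in: The tray stands at rest and upright (within 0.09 rad) flat on the upper plate's floor, its middle within 25 mm of the plate's centre, released (horizontal distance between tray_mid and plates_in below 0.025 m and angle between tray_mid's own z axis and vertical below 0.09 rad and z of tray_mid in the frame of plates_in between 0.004 and 0.014 m and linear speed of tray below 0.02 m/s and contact force between tray and plates above 0.5 N); the robot touches nothing.
It fails at once if tray and squeezer press on each other with more than 16 N (contact force between tray and press above 16 N).
It fails at once if the robot presses on the squeezer with more than 15 N (contact force between any of the fingers, the arm and press above 15 N).
It fails at once if the tray is dropped or banged on the plates (over 40 N) (contact force between tray and plates above 40 N).
It fails at once if the pot, spoon rest or jar is shoved more than 30 mm (distance of any of pot, spoon_rest, jar from where it was at the start of the episode above 0.03 m).
It fails at once if the plates are shoved more than 30 mm (distance of plates_in from where it was at the start of the episode above 0.03 m).
It also fails if it takes over 58 s, if anything falls off the work surface, if the arm or the gripper's body presses on something with over 40 N, if the wrist force passes 120 N, or if a joint passes its speed limit or range.

ROBOT

A 6-joint arm with a two-finger parallel gripper is mounted at the origin on the work surface. World frame = base frame: x ahead of the robot, y to its left, z up, the work surface at z = 0. Lengths are in m, angles in rad, forces in N, time in s.
With the tool pointing down it reaches from about 0.375 to 0.975 m from the base axis. Payload 3.8 kg.
Tool frame: the origin (TCP) lies on the centre line of the jaws, within the pads' length; the fingertips stand 14 mm ahead of it and the grasp point (between the pads) lies 5 mm behind it; x points along the fingers, y is the direction in which the jaws open and shut, and the axes are right-handed (so a half turn about x gives the same grasp; the last joint's range is limited). The gripper opens to 85 mm and grips with 20 to 120 N. Pads are 22 mm wide; open, the fingers measure 114 mm over their backs; the gripper's body (76 mm by 85 mm) begins 54 mm behind the grasp point. The pads swing forward as they close: fully open they stand 13 mm farther back than shut.
Start: joints at [-1.147, 0.264, 1.604, -0, 1.274, -0.037], TCP at [0.3, -0.605, 0.245] pointing down, gripper open.
Joint ranges: [-2.63, 2.63], [-0.94, 2.18], [0.31, 2.57], [-1.31, 4.45], [0, 2.66], [-2.55, 2.55]. Speed limits (rad/s): [2.57, 2.57, 3.14, 3.14, 3.14, 3.14].

INTERFACE

Orientations are given as a rotation vector (axis times angle).
In Python, from workcell import bot gives the robot as it stands.
- The arm moves only by the shell command python3 -m creep 'ROWS' [FORCE]. ROWS is JSON, a list of rows, each an object with "grip": the finger opening in cm, from 0 to 8.54; "dp": the shift along the tool's x, y, z in cm, a list of three; "rotation": the turn, a rotation vector about the tool's x, y, z in rad, a list of three. A call has 1 to 5 rows; each row is the pose to reach, as a shift and turn from the pose commanded when the call began, along the tool's axes at that moment; what a row does not reach only later rows make up. A row lasts 1/12 s, in which the tool goes at most 41.7 mm and 7.16 degrees, less where a joint would pass 70% of its speed; a pose out of reach is approached as far as the arm can. A call with a gripper value outside its range is refused whole. The fingers move at their own pace and stop on an object; FORCE is the grip in N (left out, the last holds). Time passes only in rows, so rows that repeat a pose let the fingers close. It gives the time, the measured TCP pose, the force and the opening at its end, in the units of the state.
- bot.read_state(): the state, without advancing time (a new reading comes with each control period).
- bot.read_camera(name): name is "side" or "top"; returns (picture, depth): 384x512x3 uint8, red, green, blue; 384x512 float32, m along the optical axis (not along the pixel's ray), 0 where there is no reading.
- bot.get_calibration(name): a dict with "fx", "fy", "cx", "cy" (pixels), "rvec" (rotation vector, rad) and "tvec" (3), from world to camera coordinates, as OpenCV has them. Camera axes: x right, y down, z forward; pixel columns grow to the right and rows downward; lengths in m; the calibration is good to about 2 mm. A picture is of the moment at which its call begins. get_calibration takes no time and is no camera call.
- bot.finish_job(): hands the job in, once; it reports no verdict.
The state is a dict: "time": time; "q": joint angles; "joint_vel": joint speeds; "joint_torque": joint torques, N m; "tool_pos": TCP position; "tcp_rot": TCP orientation; "wrist_force": force on the tool from outside, world axes, zero at the start; "torque": the same for the moment, N m; "width": opening from 0.0 (shut) to 1.0 (fully open).
Only numpy, scipy, OpenCV 4.12 (cv2) and the standard library are available. Lean on these libraries where they do the work, as an engineer would, in place of code of your own. Each camera call takes 0.05 s, during which the arm holds its last target.

## Working session

There is one attempt and no reset: what is moved stays moved. The work goes in short steps, Python scripts to look and compute and a shell command to move; the robot and the scene stay as the last step left them, time stands still between calls to the robot, and variables do not carry over. Pictures are saved under pics/ and viewed, and the job is handed in when it is done.

```bash
ls; mkdir -p pics
python3 - <<'E'
from workcell import bot
import cv2,numpy as np
print(bot.read_state())
for n in("side","top"):
    p,d=bot.read_camera(n); np.savez(f"pics/{n}0.npz",p=p,d=d)
    cv2.imwrite(f"pics/{n}0.png",p[:,:,::-1]); c=bot.get_calibration(n);print(n,c)
E
```

```text
pics
{'time': 0.0, 'q': array([-1.14689233e+00,  2.64756658e-01,  1.60540993e+00, -2.17597850e-05,
        1.27368878e+00, -3.69139405e-02]), 'joint_vel': array([-1.25379761e-03, -8.30505527e-04,  7.57202659e-04, -8.86429011e-04,
       -6.71032980e-05, -8.01567151e-04]), 'joint_torque': array([ 3.13389166e-03, -5.15110123e+01, -3.67307997e+01,  5.01165607e-05,
        1.28506144e-02,  4.94516871e-05]), 'tool_pos': array([ 0.29984931, -0.60394678,  0.24394023]), 'tcp_rot': array([ 1.96559868,  0.46343244, -1.96651855]), 'wrist_force': array([-0.10212569, -0.25945438,  0.4209982 ]), 'torque': array([-0.00257445, -0.01620159, -0.0276261 ]), 'width': 1.0016215148018341}
side {'fx': 470.6454345447854, 'fy': 470.6454345447854, 'cx': 255.38096912107187, 'cy': 198.76460408064273, 'rvec': array([ 0.35934973, -2.62473008,  1.43599553]), 'tvec': array([0.53044995, 0.16880574, 0.77600047])}
top {'fx': 355.8128345029151, 'fy': 355.8128345029151, 'cx': 253.90604121036796, 'cy': 197.60016316800073, 'rvec': array([ 2.1695305 , -2.21316289,  0.0094802 ]), 'tvec': array([0.00100275, 0.54206827, 0.77768498])}
```

View pics/side0.png

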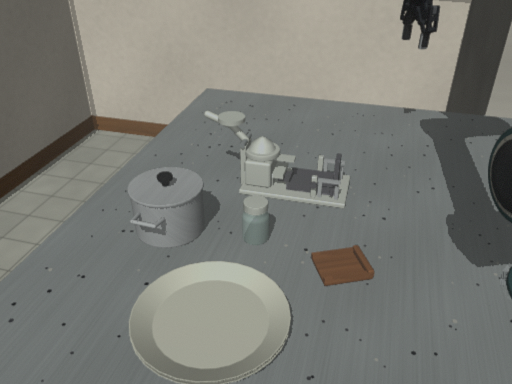

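View pics/top0.png

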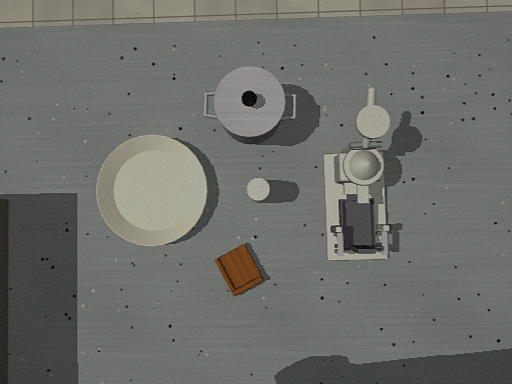

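Side view: plate at about (211,318), squeezer base corners (242,190)–(350,185), dark handle plate near (338,165). Top view: plate (152,190), squeezer (357,207), tray (357,225), handle end towards the image bottom. I'll zoom in.

```bash
cat > h.py <<'E'
import cv2,numpy as np
from workcell import bot
from scipy.spatial.transform import Rotation as R
def cal(n):
    c=bot.get_calibration(n); return np.array([[c['fx'],0,c['cx']],[0,c['fy'],c['cy']],[0,0,1]]),R.from_rotvec(c['rvec']).as_matrix(),np.array(c['tvec'])
def ray(n,u,v):
    K,M,t=cal(n); return -M.T@t, M.T@np.linalg.inv(K)@np.array([u,v,1.])
def plane(n,u,v,z):
    o,d=ray(n,u,v); return o+d*(z-o[2])/d[2]
def cloud(n,d):
    K,M,t=cal(n); v,u=np.indices(d.shape); P=np.linalg.inv(K)@np.stack([u.ravel(),v.ravel(),np.ones(u.size)])*d.ravel()
    return (M.T@(P-t[:,None])).T.reshape(d.shape+(3,))
def proj(n,X):
    K,M,t=cal(n); p=K@(M@np.asarray(X)+t); return p[:2]/p[2]
E
python3 - <<'E'
from h import *
a=np.load('pics/top0.npz');b=np.load('pics/side0.npz')
cv2.imwrite('pics/topz.png',cv2.resize(a['p'][140:270,310:410,::-1],None,fx=4.5,fy=4.5,interpolation=cv2.INTER_CUBIC))
cv2.imwrite('pics/sidez.png',cv2.resize(b['p'][100:215,220:365,::-1],None,fx=5,fy=5,interpolation=cv2.INTER_CUBIC))
for n in('top','side'): print(n,ray(n,256,192))
C=cloud('top',a['d'])
for u,v in[(152,190),(357,225),(362,165),(100,300),(240,270),(258,189),(249,99)]: print(u,v,C[v,u].round(4))
E
```

```text
top (array([ 0.5147969 , -0.02969899,  0.79544646]), array([ 0.05015655,  0.01909814, -0.99870012]))
side (array([0.36144536, 0.68412439, 0.55980384]), array([ 0.2253967 , -0.81932098, -0.52736873]))
152 190 [0.5632 0.2153 0.0152]
357 225 [ 0.4778 -0.2319  0.0187]
362 165 [ 0.5966 -0.2203  0.1125]
100 300 [ 3.197e-01  3.400e-01 -3.000e-04]
240 270 [0.3833 0.0239 0.0089]
258 189 [ 0.5563 -0.0203  0.0868]
249 99 [ 0.7267 -0.007   0.123 ]
```

View pics/topz.png

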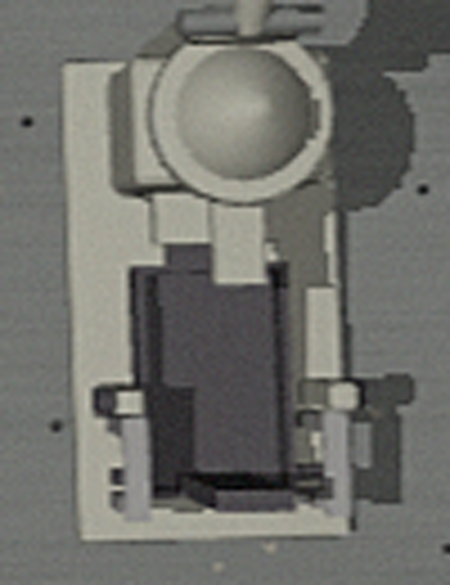

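View pics/sidez.png

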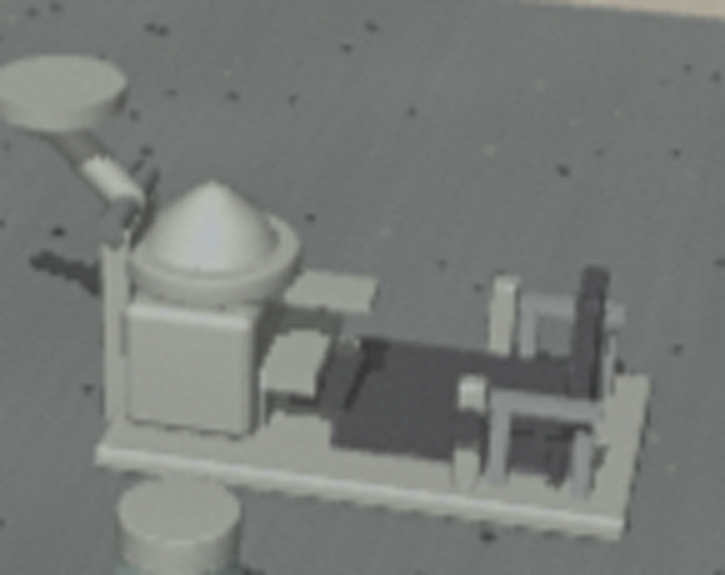

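Run:
```python
from h import *
a=np.load('pics/top0.npz');b=np.load('pics/side0.npz')
for u,v in[(80,538),(348,535),(65,62)]: print('top corner',plane('top',u/4.5+310-.4,v/4.5+140-.4,.012).round(4))
for u,v in[(618,527),(650,378),(97,455)]: print('side corner',plane('side',u/5+220-.4,v/5+100-.4,.012).round(4))
for n,D in(('top',a),('side',b)):
    C=cloud(n,D['d']);p=D['p'].astype(int);s=p.sum(2)
    m=(abs(C[...,1]+.225)<.08)&(C[...,0]>.36)&(C[...,0]<.66)&(D['d']>0)
    base=m&(abs(C[...,2]-.012)<.004)&(s>300)
    r=cv2.minAreaRect((C[base][:,:2]*1000).astype(np.float32)); print(n,'base',r)
    g=m&(s<230)&(C[...,2]>.045)&(C[...,2]<.11)
    X=C[g]; print(n,'tab n',len(X),X.min(0).round(4),X.max(0).round(4),np.median(X,0).round(4))
    vv,uu=np.where(g); print(uu.min(),uu.max(),vv.min(),vv.max())
    for k in X[np.argsort(-X[:,2])][:12]: print(k.round(4))
    ly=m&(C[...,2]>.045)&(C[...,0]<.47)&(C[...,0]>.38)
    Y=C[ly]; print('high bits'); 
    # plate
    w=(C[...,1]>.05)&(abs(C[...,2]-.02)<.02)&(s>400)&(D['d']>0)&(C[...,2]>.006)
    Z=C[w];print('plate',cv2.minEnclosingCircle((Z[:,:2]).astype(np.float32)),Z.min(0),Z.max(0))
```

```text
top corner [ 0.4044 -0.1674  0.012 ]
top corner [ 0.4038 -0.296   0.012 ]
top corner [ 0.6362 -0.1662  0.012 ]
side corner [ 0.4041 -0.1666  0.012 ]
side corner [ 0.4044 -0.2982  0.012 ]
side corner [ 0.6334 -0.1624  0.012 ]
top base ((521.8585205078125, -229.90899658203125), (238.5916748046875, 130.23690795898438), 0.5998350977897644)
top tab n 305 [ 0.426  -0.2937  0.0453] [ 0.6435 -0.1691  0.1098] [ 0.476  -0.2277  0.0844]
331 391 141 253
[ 0.6406 -0.251   0.1098]
[ 0.6405 -0.2587  0.1094]
[ 0.6406 -0.255   0.1092]
[ 0.6425 -0.257   0.109 ]
[ 0.633  -0.2511  0.1087]
[ 0.6407 -0.2572  0.1084]
[ 0.6427 -0.2554  0.1082]
[ 0.6429 -0.2497  0.1081]
[ 0.6413 -0.2383  0.1077]
[ 0.6323 -0.2094  0.1074]
[ 0.6433 -0.2404  0.1073]
[ 0.6323 -0.2113  0.1072]
high bits
plate ((0.5635791420936584, 0.21452121436595917), 0.12181074172258377) [0.44296725 0.09295587 0.00895829] [0.68340535 0.33545313 0.03230736]
side base ((523.1136474609375, -229.32606506347656), (241.3087921142578, 132.29965209960938), 1.243727684020996)
side tab n 23 [ 0.4251 -0.2422  0.0454] [ 0.466  -0.1715  0.0919] [ 0.4257 -0.2191  0.0616]
316 340 158 186
[ 0.4257 -0.2238  0.0919]
[ 0.4253 -0.2225  0.0902]
[ 0.4257 -0.212   0.0859]
[ 0.4254 -0.2263  0.0859]
[ 0.4257 -0.2148  0.0821]
[ 0.4256 -0.2159  0.0791]
[ 0.4255 -0.2189  0.0751]
[ 0.4257 -0.2381  0.0749]
[ 0.4254 -0.2202  0.072 ]
[ 0.4251 -0.2191  0.0702]
[ 0.4259 -0.2145  0.0627]
[ 0.4256 -0.2304  0.0616]
high bits
plate ((0.6064922213554382, 0.17577220499515533), 0.17832638323307037) [0.44141843 0.05232265 0.00603697] [0.74163569 0.33394713 0.03673004]
```

Run:
```python
from h import *
a=np.load('pics/top0.npz');b=np.load('pics/side0.npz')
C=cloud('top',a['d']);
print('top z mm / x mm, rows 238-258, cols 346-382')
for v in range(240,257): print(v,int(C[v,362,0]*1000),' '.join('%3d'%(1000*C[v,u,2]) for u in range(330,392,2)))
C=cloud('side',b['d'])
g=(abs(C[...,1]+.23)<.025)&(C[...,0]<.445)&(C[...,0]>.41)&(C[...,2]>.04)&(b['d']>0)
vv,uu=np.where(g)
for v,u in list(zip(vv,uu))[::3]: print(v,u,(C[v,u]*1000).round(1),b['p'][v,u])
```

```text
top z mm / x mm, rows 238-258, cols 346-382
240 445  13  11  13  12  53  55  55  14  15  19  15  17  17  17  18  16  17  15  17  17  17  25  29  12  12  13  54  55  55   0   0
241 443  10  11  11  11  55  54  56  17  16  16  13  16  16  16  15  16  17  19  17  15  18  23  29  11  13  11  55  56  53   0   2
242 441  14  12  13  14  54  54  55  19  17  19  16  16  18  14  16  15  19  19  15  14  17  22  32  12  12  15  54  53  53   0   1
243 438  13  12  11  13  54  55  56  16  17  15  15  19  16  16  15  17  16  16  16  18  15  22  30  28  27  29  53  53  56   0   1
244 436  11  14  28  28  56  53  56  16  18  17  16  20  17  17  16  16  16  15  16  15  17  21  32  26  29  29  54  54  56   2   0
245 435  10  12  24  28  56  54  55  16  14  17  21  26  25  28  29  29  30  30  16  15  15  22  31  30  28  27  55  55  56   0   1
246 435  10  11  29  29  54  54  52  18  17  15  29  43  46  45  48  49  51  49  53  52  15  22  30  26  27  25  55  51  55  -1   1
247 435  12  15  27  27  55  55  58  14  18  15  30  46  60  66  66  67  68  67  70  68  73  21  31  11  12  13  55  54  54   0   2

[... 2506 characters left out ...]
.6 -213.9   67.2] [80 81 82]
170 339 [ 425.7 -234.9   56.7] [65 65 65]
171 336 [ 430.5 -215.2   64.1] [80 80 82]
171 339 [ 425.7 -237.5   52.8] [68 70 70]
172 336 [ 430.1 -214.1   62.2] [80 80 82]
172 339 [ 425.7 -242.2   47.7] [67 69 69]
173 336 [ 429.8 -212.2   60.9] [81 81 84]
173 339 [ 425.5 -242.6   45. ] [67 68 68]
174 336 [ 429.9 -217.3   55.6] [81 81 83]
175 334 [ 433.8 -214.7   54. ] [82 82 84]
175 337 [ 427.4 -215.4   54.5] [77 79 80]
176 335 [ 431.5 -216.3   50.9] [83 83 84]
176 338 [ 425.4 -220.8   49.3] [58 60 60]
177 336 [ 429.2 -216.5   48.7] [82 81 83]
178 333 [ 435.2 -214.5   46.3] [72 73 74]
178 336 [ 428.7 -213.7   47.8] [79 79 81]
179 335 [ 430.7 -215.1   44.2] [92 93 95]
```

Run:
```python
from h import *
a=np.load('pics/top0.npz');b=np.load('pics/side0.npz')
cv2.imwrite('pics/topz2.png',cv2.resize(a['p'][215:262,325:395,::-1],None,fx=11,fy=11,interpolation=cv2.INTER_CUBIC))
cv2.imwrite('pics/sidez2.png',cv2.resize(b['p'][148:205,300:360,::-1],None,fx=10,fy=10,interpolation=cv2.INTER_CUBIC))
```

```text
(no output)
```

View pics/topz2.png

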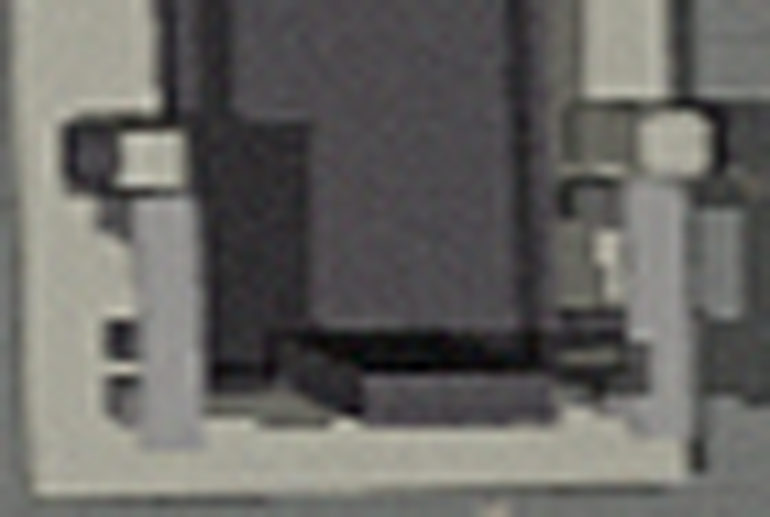

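View pics/sidez2.png

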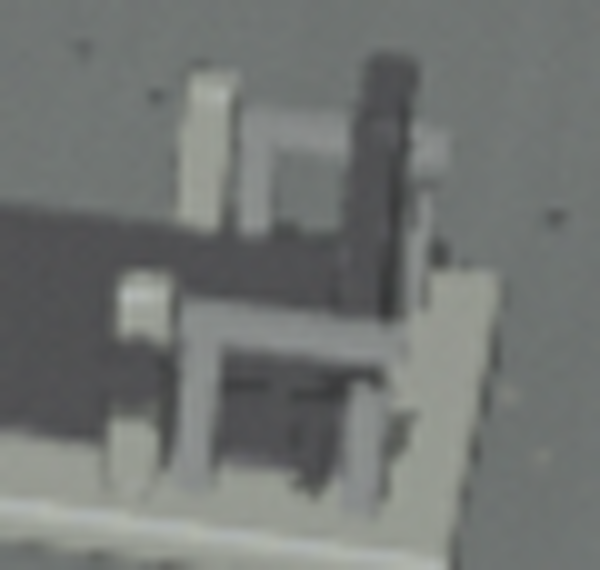

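Top zoom: handle top face spans y ≈ −0.214…−0.248 and x ≈ 0.4255…0.4355, with its top at z ≈ 0.091. This matches a tab at (0.4305, −0.231, 0.074), since the expected height is 0.021+0.053. The leaf tops lie at z ≈ 0.055 and the lip tops at about 0.040. The pin rise should therefore be about 20 mm, within the stated range. Next I compute the approach.

```bash
cat >> h.py <<'E'
def go(p0,r0,p1,r1):
    A=R.from_rotvec(r0);B=R.from_rotvec(r1)
    print('dp cm',(A.inv().apply(np.array(p1)-p0)*100).round(2),'rot',(A.inv()*B).as_rotvec().round(4))
E
python3 - <<'E'
from h import *
s=bot.read_state();A=R.from_rotvec(s['tcp_rot']);print(A.as_matrix().round(3))
for sg in(1,-1):
  y=sg*np.array([1,.006,0]);y/=np.linalg.norm(y);x=np.array([0,0,-1.]);B=R.from_matrix(np.stack([x,y,np.cross(x,y)],1))
  print(sg,B.as_rotvec()); go(np.array([.3,-.605,.245]),s['tcp_rot'],[.4305,-.231,.16],B.as_rotvec())
E
```

```text
[[-0.001  0.445 -0.896]
 [ 0.002 -0.896 -0.445]
 [-1.    -0.002 -0.   ]]
1 [ 1.20477998  1.21203034 -1.20477998]
dp cm [  8.56 -27.68 -28.32] rot [-1.116  -0.0012  0.0018]
-1 [-1.21361666  1.20635681  1.21361666]
dp cm [  8.56 -27.68 -28.32] rot [2.0256e+00 2.1000e-03 1.4000e-03]
```

```bash
python3 -m creep '[{"grip":8.5,"dp":[0,-3,-3],"rotation":[0,0,0]},{"grip":8.5,"dp":[0,-6,-6],"rotation":[0,0,0]},{"grip":8.5,"dp":[0,-8.5,-8.5],"rotation":[0,0,0]},{"grip":8.5,"dp":[0,-11,-11],"rotation":[0,0,0]},{"grip":8.5,"dp":[0,-13,-13],"rotation":[0,0,0]}]' 40
python3 -m creep '[{"grip":8.5,"dp":[0,-3,-3],"rotation":[0,0,0]},{"grip":8.5,"dp":[0,-6,-6],"rotation":[0,0,0]},{"grip":8.5,"dp":[0,-9,-9],"rotation":[0,0,0]},{"grip":8.5,"dp":[0,-12,-12.5],"rotation":[0,0,0]},{"grip":8.5,"dp":[0,-14.68,-15.32],"rotation":[0,0,0]}]'
python3 -m creep '[{"grip":8.5,"dp":[0,0,0],"rotation":[-0.11,0,0]},{"grip":8.5,"dp":[0,0,0],"rotation":[-0.22,0,0]},{"grip":8.5,"dp":[0,0,0],"rotation":[-0.34,0,0]},{"grip":8.5,"dp":[0,0,0],"rotation":[-0.45,0,0]},{"grip":8.5,"dp":[0,0,0],"rotation":[-0.558,0,0]}]'
python3 -m creep '[{"grip":8.5,"dp":[0,0,0],"rotation":[-0.11,0,0]},{"grip":8.5,"dp":[0,0,0],"rotation":[-0.22,0,0]},{"grip":8.5,"dp":[0,0,0],"rotation":[-0.34,0,0]},{"grip":8.5,"dp":[0,0,0],"rotation":[-0.45,0,0]},{"grip":8.5,"dp":[0,0,0],"rotation":[-0.558,0,0]}]'
python3 -c "
from h import *
s=bot.read_state();print(s);print(R.from_rotvec(s['tcp_rot']).as_matrix().round(4))"
```

```text
time: 0.52
tool_pos: [0.3589, -0.4276, 0.2445]
tcp_rot: [1.966, 0.463, -1.966]
wrist_force: [-0.1, 0.5, -1.0]
width: 0.995
time: 0.93
tool_pos: [0.4294, -0.2324, 0.245]
tcp_rot: [1.966, 0.461, -1.966]
wrist_force: [1.0, 0.0, 0.6]
width: 0.995
time: 1.35
tool_pos: [0.4291, -0.2339, 0.2448]
tcp_rot: [1.599, 0.9, -1.599]
wrist_force: [-1.1, 0.1, -0.6]
width: 0.998
time: 1.77
tool_pos: [0.429, -0.2342, 0.2448]
tcp_rot: [1.201, 1.216, -1.201]
wrist_force: [-0.0, 0.0, 0.6]
width: 0.994
{'time': 1.7667, 'q': array([-5.50667220e-01, -9.25503105e-02,  1.99025774e+00,  1.67418985e-05,
        1.24486740e+00, -5.62114287e-01]), 'joint_vel': array([-8.86824815e-04, -1.40750629e-03,  2.20477945e-03,  1.36465701e-03,
       -4.87753408e-04, -1.28172668e+00]), 'joint_torque': array([ 7.81569164e-03, -3.12005711e+01, -3.64112413e+01,  3.99492419e-04,
        6.10686388e-03,  1.32601094e+00]), 'tool_pos': array([ 0.42899399, -0.2341869 ,  0.24476536]), 'tcp_rot': array([ 1.20076944,  1.21558681, -1.20112392]), 'wrist_force': array([-0.03415593,  0.0498184 ,  0.58066956]), 'torque': array([0.0379036 , 0.02210349, 0.0171515 ]), 'width': 0.9937039683194474}
[[-8.000e-04  9.999e-01  1.140e-02]
 [ 5.000e-04  1.140e-02 -9.999e-01]
 [-1.000e+00 -8.000e-04 -5.000e-04]]
```

```bash
python3 -m creep '[{"grip":8.5,"dp":[3,0.15,-0.3],"rotation":[0,0,0]},{"grip":8.5,"dp":[6,0.15,-0.3],"rotation":[0,0,0]},{"grip":8.5,"dp":[9,0.15,-0.3],"rotation":[0,0,0]},{"grip":8.5,"dp":[11,0.15,-0.3],"rotation":[0,0,0]},{"grip":8.5,"dp":[12,0.15,-0.3],"rotation":[0,0,0]}]' 40
python3 -m creep '[{"grip":8.5,"dp":[1.5,0,0],"rotation":[0,0,0]},{"grip":8.5,"dp":[3,0,0],"rotation":[0,0,0]},{"grip":8.5,"dp":[4,0,0],"rotation":[0,0,0]},{"grip":8.5,"dp":[5,0,0],"rotation":[0,0,0]},{"grip":8.5,"dp":[5,0,0],"rotation":[0,0,0]}]' 40
python3 - <<'E'
from h import *
b,_=bot.read_camera('side');a,_=bot.read_camera('top');print(bot.read_state()['tool_pos'],bot.read_state()['wrist_force'])
cv2.imwrite('pics/s1.png',np.hstack([cv2.resize(x[...,::-1],None,fx=6,fy=6,interpolation=cv2.INTER_CUBIC) for x in(b[110:200,290:355],a[210:300,325:390])]))
E
```

```text
time: 2.18
tool_pos: [0.4283, -0.2299, 0.1215]
tcp_rot: [1.205, 1.218, -1.207]
wrist_force: [0.4, 0.5, 0.6]
width: 0.992
time: 2.6
tool_pos: [0.4297, -0.2307, 0.0736]
tcp_rot: [1.205, 1.215, -1.206]
wrist_force: [-0.5, 0.5, -0.2]
width: 0.991
[ 0.43090693 -0.23145947  0.0753977 ] [ 0.3386566   0.15893216 -1.0565351 ]
```

View pics/s1.png

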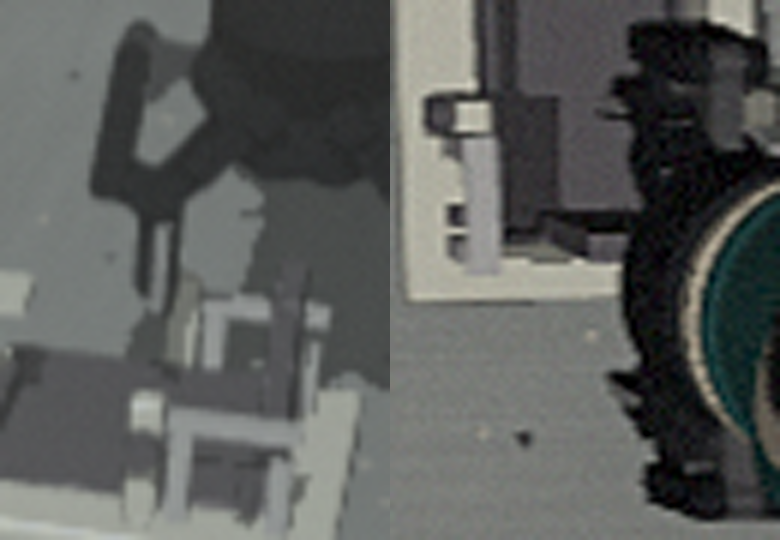

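```bash
python3 -m creep '[{"grip":6,"dp":[0.3,0,0],"rotation":[0,0,0]},{"grip":5,"dp":[0.6,0,0],"rotation":[0,0,0]},{"grip":3,"dp":[0.6,0,0],"rotation":[0,0,0]},{"grip":2,"dp":[0.6,0,0],"rotation":[0,0,0]},{"grip":1.5,"dp":[0.6,0,0],"rotation":[0,0,0]}]' 30
python3 -m creep '[{"grip":1.4,"dp":[0,0,0],"rotation":[0,0,0]},{"grip":1.3,"dp":[0,0,0],"rotation":[0,0,0]},{"grip":1.2,"dp":[0,0,0],"rotation":[0,0,0]},{"grip":1.2,"dp":[0,0,0],"rotation":[0,0,0]},{"grip":1.1,"dp":[0,0,0],"rotation":[0,0,0]}]' 30
python3 - <<'E'
from h import *
b,_=bot.read_camera('side')
cv2.imwrite('pics/s2.png',cv2.resize(b[90:210,270:390,::-1],None,fx=5,fy=5,interpolation=cv2.INTER_CUBIC))
E
```

```text
time: 3.12
tool_pos: [0.431, -0.2315, 0.0696]
tcp_rot: [1.205, 1.212, -1.205]
wrist_force: [-0.4, 0.5, -0.3]
width: 0.294
time: 3.53
tool_pos: [0.4308, -0.2314, 0.0693]
tcp_rot: [1.205, 1.212, -1.205]
wrist_force: [-0.9, -0.5, -0.3]
width: 0.129
```

View pics/s2.png

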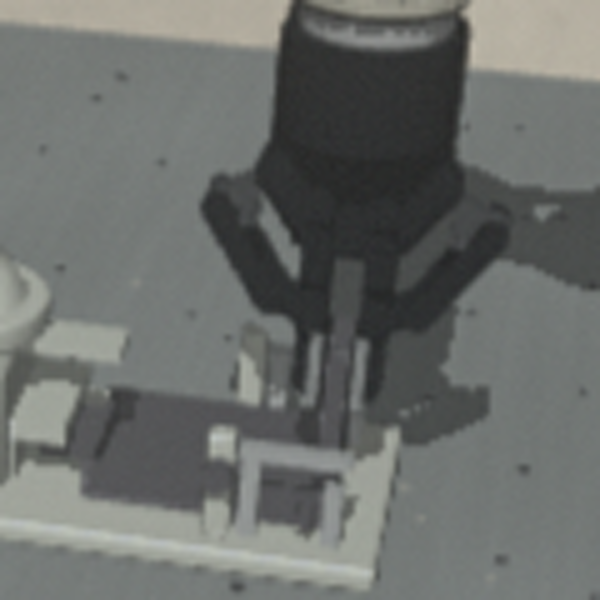

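The tab at (340,360) stands between the pads at (312,370) and (360,370), nearly centred. Closing.

```bash
python3 -m creep '[{"grip":1.0,"dp":[0,0,0],"rotation":[0,0,0]},{"grip":0.9,"dp":[0,0,0],"rotation":[0,0,0]},{"grip":0.8,"dp":[0,0,0],"rotation":[0,0,0]},{"grip":0.6,"dp":[0,0,0],"rotation":[0,0,0]},{"grip":0.4,"dp":[0,0,0],"rotation":[0,0,0]}]' 40
python3 -m creep '[{"grip":0.4,"dp":[0,0,0],"rotation":[0,0,0]},{"grip":0.4,"dp":[0,0,0],"rotation":[0,0,0]},{"grip":0.4,"dp":[0,0,0],"rotation":[0,0,0]},{"grip":0.4,"dp":[0,0,0],"rotation":[0,0,0]}]' 60
python3 -c "
from h import *
for i in range(3): print({k:bot.read_state()[k].round(3) for k in('tool_pos','wrist_force','torque')})"
```

```text
time: 4.0
tool_pos: [0.4307, -0.2314, 0.0693]
tcp_rot: [1.205, 1.212, -1.205]
wrist_force: [-1.2, -0.1, 2.0]
width: 0.111
time: 4.33
tool_pos: [0.4309, -0.2315, 0.0694]
tcp_rot: [1.205, 1.212, -1.205]
wrist_force: [-1.8, 0.1, 3.2]
width: 0.105
{'tool_pos': array([ 0.431, -0.231,  0.069]), 'wrist_force': array([-1.764,  0.058,  3.2  ]), 'torque': array([0.041, 0.27 , 0.01 ])}
{'tool_pos': array([ 0.431, -0.231,  0.069]), 'wrist_force': array([-1.764,  0.058,  3.2  ]), 'torque': array([0.041, 0.27 , 0.01 ])}
{'tool_pos': array([ 0.431, -0.231,  0.069]), 'wrist_force': array([-1.764,  0.058,  3.2  ]), 'torque': array([0.041, 0.27 , 0.01 ])}
```

```bash
python3 -m creep '[{"grip":0.4,"dp":[-0.08,0,0],"rotation":[0,0,0]},{"grip":0.4,"dp":[-0.16,0,0],"rotation":[0,0,0]},{"grip":0.4,"dp":[-0.25,0,0],"rotation":[0,0,0]},{"grip":0.4,"dp":[-0.25,0,0],"rotation":[0,0,0]},{"grip":0.4,"dp":[-0.25,0,0],"rotation":[0,0,0]}]' 60
python3 -c "
from h import *
print({k:bot.read_state()[k].round(3) for k in('tool_pos','wrist_force','torque')})"
```

```text
time: 4.75
tool_pos: [0.4307, -0.2313, 0.0716]
tcp_rot: [1.205, 1.212, -1.205]
wrist_force: [0.1, -0.1, -2.9]
width: 0.107
{'tool_pos': array([ 0.431, -0.231,  0.072]), 'wrist_force': array([ 0.082, -0.062, -2.851]), 'torque': array([ 0.048,  0.115, -0.015])}
```

```bash
cat > tip.py <<'E'
import numpy as np,sys
def T(th,extra=0):
    c,s=np.cos(th),np.sin(th)
    px=.0075*th-(-.1*(c-1)+.012*s)
    return np.array([px-.105*(c-1)+.0571*s, .105*s+.0571*(c-1)+extra])
def rows(th0,ths):
    # tool axes at th0: xt=(-s,-c), yt=(c,-s) in (X,Z)
    c,s=np.cos(th0),np.sin(th0)
    for th in ths:
        d=(T(th)-T(th0))*100
        print(round(th,4),'dp',[round(d@[-s,-c],3),round(d@[c,-s],3),0],'rot z',round(-(th-th0),4),'rise mm',round(1e3*(.1*np.sin(th)+.012*(np.cos(th)-1))+2.5,2),'X,Z shift mm',(T(th)*1000).round(2))
a=[float(v) for v in sys.argv[1:]]
if a: rows(a[0],a[1:])
E
python3 tip.py 0 .025 .05 .075 .1 .12; python3 tip.py .12 .13 .14 .15 .16
```

```text
0.025 dp [np.float64(-0.261), np.float64(0.132), 0] rot z -0.025 rise mm 5.0 X,Z shift mm [1.32 2.61]
0.05 dp [np.float64(-0.518), np.float64(0.264), 0] rot z -0.05 rise mm 7.48 X,Z shift mm [2.64 5.18]
0.075 dp [np.float64(-0.771), np.float64(0.396), 0] rot z -0.075 rise mm 9.96 X,Z shift mm [3.96 7.71]
0.1 dp [np.float64(-1.02), np.float64(0.528), 0] rot z -0.1 rise mm 12.42 X,Z shift mm [ 5.28 10.2 ]
0.12 dp [np.float64(-1.216), np.float64(0.633), 0] rot z -0.12 rise mm 14.38 X,Z shift mm [ 6.33 12.16]
0.13 dp [np.float64(-0.103), np.float64(0.041), 0] rot z -0.01 rise mm 15.36 X,Z shift mm [ 6.86 13.13]
0.14 dp [np.float64(-0.205), np.float64(0.082), 0] rot z -0.02 rise mm 16.34 X,Z shift mm [ 7.39 14.09]
0.15 dp [np.float64(-0.306), np.float64(0.123), 0] rot z -0.03 rise mm 17.31 X,Z shift mm [ 7.92 15.05]
0.16 dp [np.float64(-0.407), np.float64(0.164), 0] rot z -0.04 rise mm 18.28 X,Z shift mm [ 8.45 16.  ]
```

```bash
python3 -m creep '[{"grip":0.4,"dp":[-0.26,0.13,0],"rotation":[0,0,-0.025]},{"grip":0.4,"dp":[-0.52,0.26,0],"rotation":[0,0,-0.05]},{"grip":0.4,"dp":[-0.77,0.4,0],"rotation":[0,0,-0.075]},{"grip":0.4,"dp":[-1.02,0.53,0],"rotation":[0,0,-0.1]},{"grip":0.4,"dp":[-1.22,0.63,0],"rotation":[0,0,-0.12]}]' 60
python3 -m creep '[{"grip":0.4,"dp":[0,0,0],"rotation":[0,0,0]},{"grip":0.4,"dp":[0,0,0],"rotation":[0,0,0]}]'
python3 - <<'E'
from h import *
print({k:bot.read_state()[k].round(3) for k in('tool_pos','wrist_force','torque')})
b,_=bot.read_camera('side')
cv2.imwrite('pics/s3.png',cv2.resize(b[130:210,270:370,::-1],None,fx=7,fy=7,interpolation=cv2.INTER_CUBIC))
E
```

```text
time: 5.17
tool_pos: [0.4375, -0.2314, 0.0841]
tcp_rot: [1.145, 1.3, -1.293]
wrist_force: [0.2, -0.0, -2.1]
width: 0.107
time: 5.33
tool_pos: [0.4375, -0.2313, 0.0839]
tcp_rot: [1.145, 1.3, -1.292]
wrist_force: [-0.4, 0.1, -2.5]
width: 0.109
{'tool_pos': array([ 0.437, -0.231,  0.084]), 'wrist_force': array([-0.416,  0.082, -2.486]), 'torque': array([ 0.003, -0.071,  0.005])}
```

View pics/s3.png

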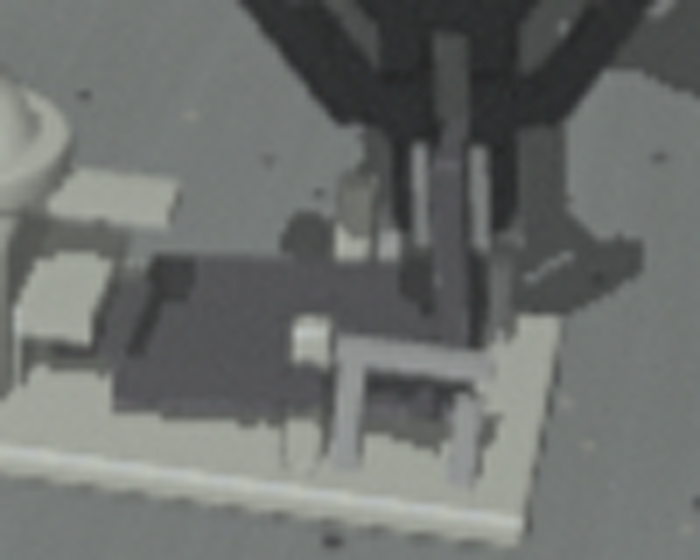

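The tray has tipped and hangs free: the force is only its weight, about 2.4 N. The pin is around (430,395), below the leaf at (420,360). Continuing in small steps.

```bash
python3 -m creep '[{"grip":0.4,"dp":[-0.1,0.04,0],"rotation":[0,0,-0.01]},{"grip":0.4,"dp":[-0.205,0.08,0],"rotation":[0,0,-0.02]},{"grip":0.4,"dp":[-0.305,0.12,0],"rotation":[0,0,-0.03]},{"grip":0.4,"dp":[-0.305,0.12,0],"rotation":[0,0,-0.03]}]' 60
python3 -m creep '[{"grip":0.4,"dp":[-0.05,0.02,0],"rotation":[0,0,-0.005]},{"grip":0.4,"dp":[-0.1,0.04,0],"rotation":[0,0,-0.01]},{"grip":0.4,"dp":[-0.1,0.04,0],"rotation":[0,0,-0.01]},{"grip":0.4,"dp":[-0.1,0.04,0],"rotation":[0,0,-0.01]}]' 60
python3 tip.py .16 .165 .17 .175 .18; python3 -c "
from h import *
print({k:bot.read_state()[k].round(3) for k in('tool_pos','wrist_force','torque')})"
```

```text
time: 5.72
tool_pos: [0.4392, -0.2316, 0.0871]
tcp_rot: [1.129, 1.321, -1.315]
wrist_force: [-0.1, -0.2, -1.9]
width: 0.108
time: 6.05
tool_pos: [0.4393, -0.2314, 0.0878]
tcp_rot: [1.124, 1.328, -1.322]
wrist_force: [0.3, 0.7, -3.3]
width: 0.107
0.165 dp [np.float64(-0.051), np.float64(0.019), 0] rot z -0.005 rise mm 18.76 X,Z shift mm [ 8.71 16.47]
0.17 dp [np.float64(-0.101), np.float64(0.037), 0] rot z -0.01 rise mm 19.25 X,Z shift mm [ 8.98 16.94]
0.175 dp [np.float64(-0.152), np.float64(0.056), 0] rot z -0.015 rise mm 19.73 X,Z shift mm [ 9.24 17.41]
0.18 dp [np.float64(-0.202), np.float64(0.074), 0] rot z -0.02 rise mm 20.21 X,Z shift mm [ 9.51 17.88]
{'tool_pos': array([ 0.439, -0.231,  0.088]), 'wrist_force': array([ 0.284,  0.685, -3.285]), 'torque': array([-0.004, -0.07 , -0.019])}
```

```bash
for i in 1; do
python3 -m creep '[{"grip":0.4,"dp":[-0.05,0.02,0],"rotation":[0,0,-0.005]},{"grip":0.4,"dp":[-0.1,0.037,0],"rotation":[0,0,-0.01]},{"grip":0.4,"dp":[-0.1,0.037,0],"rotation":[0,0,-0.01]}]' 60; done
python3 -m creep '[{"grip":0.4,"dp":[-0.05,0.02,0],"rotation":[0,0,-0.005]},{"grip":0.4,"dp":[-0.1,0.037,0],"rotation":[0,0,-0.01]},{"grip":0.4,"dp":[-0.1,0.037,0],"rotation":[0,0,-0.01]}]' 60
python3 tip.py .18 .185 .19 ; python3 -c "
from h import *
print({k:bot.read_state()[k].round(3) for k in('tool_pos','wrist_force','torque')})"
```

```text
time: 6.3
tool_pos: [0.44, -0.2314, 0.0888]
tcp_rot: [1.119, 1.336, -1.329]
wrist_force: [0.2, -0.1, -2.1]
width: 0.107
time: 6.55
tool_pos: [0.4406, -0.2314, 0.0898]
tcp_rot: [1.114, 1.343, -1.336]
wrist_force: [0.6, -0.7, -2.1]
width: 0.108
0.185 dp [np.float64(-0.05), np.float64(0.018), 0] rot z -0.005 rise mm 20.69 X,Z shift mm [ 9.77 18.34]
0.19 dp [np.float64(-0.101), np.float64(0.035), 0] rot z -0.01 rise mm 21.17 X,Z shift mm [10.03 18.8 ]
{'tool_pos': array([ 0.441, -0.231,  0.09 ]), 'wrist_force': array([ 0.572, -0.737, -2.11 ]), 'torque': array([-0.008, -0.109, -0.028])}
```

```bash
python3 -m creep '[{"grip":0.4,"dp":[-0.05,0.018,0],"rotation":[0,0,-0.005]},{"grip":0.4,"dp":[-0.1,0.035,0],"rotation":[0,0,-0.01]},{"grip":0.4,"dp":[-0.1,0.035,0],"rotation":[0,0,-0.01]}]' 60
python3 -m creep '[{"grip":0.4,"dp":[-0.05,0.018,0],"rotation":[0,0,-0.005]},{"grip":0.4,"dp":[-0.05,0.018,0],"rotation":[0,0,-0.005]},{"grip":0.4,"dp":[-0.05,0.018,0],"rotation":[0,0,-0.005]}]' 60
 python3 -c "
from h import *
print({k:bot.read_state()[k].round(3) for k in('tool_pos','wrist_force','torque')})"
```

```text
time: 6.8
tool_pos: [0.4411, -0.2314, 0.0907]
tcp_rot: [1.108, 1.35, -1.343]
wrist_force: [0.3, -0.1, -2.4]
width: 0.108
time: 7.05
tool_pos: [0.4412, -0.2314, 0.091]
tcp_rot: [1.106, 1.354, -1.347]
wrist_force: [-0.4, 0.2, -2.5]
width: 0.113
{'tool_pos': array([ 0.441, -0.231,  0.091]), 'wrist_force': array([-0.386,  0.217, -2.477]), 'torque': array([ 0.005, -0.097, -0.021])}
```

Still free at a rise of about 21.7 mm. I continue in 0.5 mm steps, one call at a time.

```bash
python3 -m creep '[{"grip":0.4,"dp":[-0.05,0.018,0],"rotation":[0,0,-0.005]},{"grip":0.4,"dp":[-0.05,0.018,0],"rotation":[0,0,-0.005]},{"grip":0.4,"dp":[-0.05,0.018,0],"rotation":[0,0,-0.005]}]' 60
```

```text
time: 7.3
tool_pos: [0.4414, -0.2314, 0.0915]
tcp_rot: [1.103, 1.357, -1.351]
wrist_force: [-0.8, 0.4, -2.6]
width: 0.112
```

```bash
python3 -m creep '[{"grip":0.4,"dp":[-0.05,0.018,0],"rotation":[0,0,-0.005]},{"grip":0.4,"dp":[-0.05,0.018,0],"rotation":[0,0,-0.005]},{"grip":0.4,"dp":[-0.05,0.018,0],"rotation":[0,0,-0.005]}]' 60
 python3 -c "
from h import *
print({k:bot.read_state()[k].round(3) for k in('tool_pos','wrist_force','torque')})"
```

```text
time: 7.55
tool_pos: [0.4415, -0.2313, 0.0917]
tcp_rot: [1.1, 1.361, -1.354]
wrist_force: [0.3, 1.0, -2.9]
width: 0.107
{'tool_pos': array([ 0.442, -0.231,  0.092]), 'wrist_force': array([ 0.311,  0.963, -2.911]), 'torque': array([-0.032, -0.127,  0.027])}
```

```bash
python3 -m creep '[{"grip":0.4,"dp":[-0.05,0.018,0],"rotation":[0,0,-0.005]},{"grip":0.4,"dp":[-0.05,0.018,0],"rotation":[0,0,-0.005]},{"grip":0.4,"dp":[-0.05,0.018,0],"rotation":[0,0,-0.005]}]' 60
```

```text
time: 7.8
tool_pos: [0.4417, -0.2312, 0.0921]
tcp_rot: [1.097, 1.365, -1.358]
wrist_force: [0.3, -0.5, -3.9]
width: 0.109
```

```bash
python3 -m creep '[{"grip":0.4,"dp":[-0.05,0.018,0],"rotation":[0,0,-0.005]},{"grip":0.4,"dp":[-0.05,0.018,0],"rotation":[0,0,-0.005]},{"grip":0.4,"dp":[-0.05,0.018,0],"rotation":[0,0,-0.005]}]' 60
 python3 - <<'E'
from h import *
print({k:bot.read_state()[k].round(3) for k in('tool_pos','wrist_force','torque')})
b,_=bot.read_camera('side')
cv2.imwrite('pics/s4.png',cv2.resize(b[150:210,290:350,::-1],None,fx=10,fy=10,interpolation=cv2.INTER_CUBIC))
E
```

```text
time: 8.05
tool_pos: [0.4419, -0.2312, 0.0924]
tcp_rot: [1.095, 1.369, -1.362]
wrist_force: [-0.3, -0.7, -6.5]
width: 0.108
{'tool_pos': array([ 0.442, -0.231,  0.092]), 'wrist_force': array([-0.337, -0.663, -6.495]), 'torque': array([-0.161, -0.256,  0.001])}
```

View pics/s4.png

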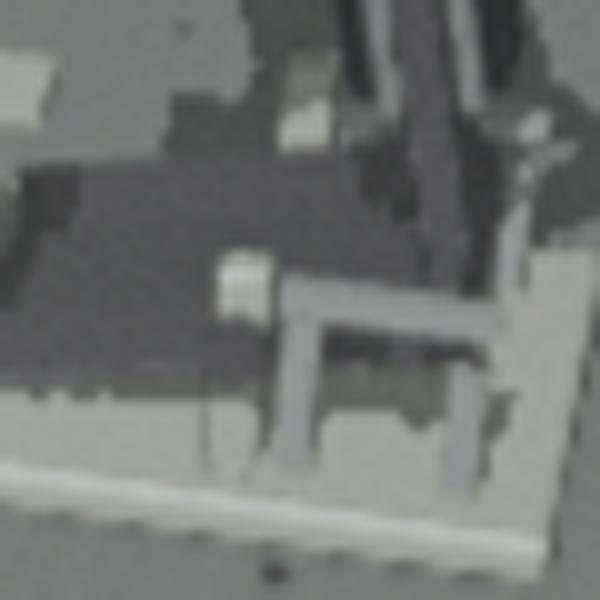

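The leaf is felt: the force grew from about 2.5 to 6.5 N at a rise of about 23.5 mm. The side view shows the tray tipped with the pin close under the leaf at (400,340). I ease off about 1 mm and start pulling gently.

```bash
python3 -m creep '[{"grip":0.4,"dp":[0.05,-0.018,0],"rotation":[0,0,0.005]},{"grip":0.4,"dp":[0.1,-0.035,0],"rotation":[0,0,0.01]},{"grip":0.4,"dp":[0.1,-0.035,0],"rotation":[0,0,0.01]},{"grip":0.4,"dp":[0.1,-0.035,0],"rotation":[0,0,0.01]}]' 60
python3 -c "
from h import *
s=bot.read_state();print({k:s[k].round(3) for k in('tool_pos','wrist_force','torque')});print(R.from_rotvec(s['tcp_rot']).as_matrix().round(4))"
```

```text
time: 8.43
tool_pos: [0.4415, -0.2313, 0.0921]
tcp_rot: [1.101, 1.361, -1.354]
wrist_force: [-1.1, 0.2, -5.8]
width: 0.108
{'tool_pos': array([ 0.441, -0.231,  0.092]), 'wrist_force': array([-1.117,  0.204, -5.766]), 'torque': array([ 0.006, -0.06 ,  0.052])}
[[-2.035e-01  9.791e-01  5.800e-03]
 [-1.100e-03  5.700e-03 -1.000e+00]
 [-9.791e-01 -2.035e-01 -1.000e-04]]
```

```bash
python3 -m creep '[{"grip":0.4,"dp":[0,0,0],"rotation":[0,0,0]},{"grip":0.4,"dp":[0,0,0],"rotation":[0,0,0]}]' 60
python3 -m creep '[{"grip":0.4,"dp":[0.03,0,0],"rotation":[0,0,0]},{"grip":0.4,"dp":[0.03,0,0],"rotation":[0,0,0]}]' 60
python3 -c "
from h import *
s=bot.read_state();print({k:s[k].round(3) for k in('tool_pos','wrist_force','torque')})"
```

```text
time: 8.6
tool_pos: [0.4415, -0.2313, 0.092]
tcp_rot: [1.1, 1.361, -1.354]
wrist_force: [-0.7, -0.6, -3.8]
width: 0.111
time: 8.77
tool_pos: [0.4417, -0.2314, 0.0918]
tcp_rot: [1.1, 1.361, -1.354]
wrist_force: [-0.4, 0.5, -3.8]
width: 0.11
{'tool_pos': array([ 0.442, -0.231,  0.092]), 'wrist_force': array([-0.359,  0.504, -3.8  ]), 'torque': array([ 0.074,  0.011, -0.059])}
```

Now a light touch remains: about 1.3 N beyond the tray's weight. I pull 4 mm and check.

```bash
python3 -m creep '[{"grip":0.4,"dp":[0.03,-0.15,0],"rotation":[0,0,0]},{"grip":0.4,"dp":[0.06,-0.29,0],"rotation":[0,0,0]},{"grip":0.4,"dp":[0.08,-0.39,0],"rotation":[0,0,0]},{"grip":0.4,"dp":[0.08,-0.39,0],"rotation":[0,0,0]}]' 60
```

```text
time: 9.1
tool_pos: [0.4377, -0.2315, 0.0918]
tcp_rot: [1.1, 1.36, -1.354]
wrist_force: [1.0, -1.4, -3.6]
width: 0.105
```

```bash
python3 -m creep '[{"grip":0.4,"dp":[0.03,-0.15,0],"rotation":[0,0,0]},{"grip":0.4,"dp":[0.06,-0.29,0],"rotation":[0,0,0]},{"grip":0.4,"dp":[0.08,-0.39,0],"rotation":[0,0,0]},{"grip":0.4,"dp":[0.08,-0.39,0],"rotation":[0,0,0]}]' 60
```

```text
time: 9.43
tool_pos: [0.4332, -0.2314, 0.0917]
tcp_rot: [1.1, 1.361, -1.355]
wrist_force: [0.6, -0.3, -3.8]
width: 0.112
```

```bash
python3 -m creep '[{"grip":0.4,"dp":[0.04,-0.2,0],"rotation":[0,0,0]},{"grip":0.4,"dp":[0.08,-0.4,0],"rotation":[0,0,0]},{"grip":0.4,"dp":[0.12,-0.58,0],"rotation":[0,0,0]},{"grip":0.4,"dp":[0.12,-0.58,0],"rotation":[0,0,0]}]' 60
```

```text
time: 9.77
tool_pos: [0.4271, -0.2314, 0.0916]
tcp_rot: [1.1, 1.362, -1.355]
wrist_force: [-0.3, -0.2, -3.2]
width: 0.108
```

```bash
python3 -m creep '[{"grip":0.4,"dp":[0.06,-0.29,0],"rotation":[0,0,0]},{"grip":0.4,"dp":[0.12,-0.58,0],"rotation":[0,0,0]},{"grip":0.4,"dp":[0.16,-0.78,0],"rotation":[0,0,0]},{"grip":0.4,"dp":[0.2,-0.98,0],"rotation":[0,0,0]}]' 60
python3 - <<'E'
from h import *
print({k:bot.read_state()[k].round(3) for k in('tool_pos','wrist_force','torque')})
b,_=bot.read_camera('side')
cv2.imwrite('pics/s5.png',cv2.resize(b[130:210,270:370,::-1],None,fx=7,fy=7,interpolation=cv2.INTER_CUBIC))
E
```

```text
time: 10.1
tool_pos: [0.4173, -0.2315, 0.0918]
tcp_rot: [1.1, 1.361, -1.355]
wrist_force: [0.1, 0.3, -2.5]
width: 0.109
{'tool_pos': array([ 0.417, -0.231,  0.092]), 'wrist_force': array([ 0.133,  0.313, -2.529]), 'torque': array([-0.009, -0.07 , -0.018])}
```

View pics/s5.png

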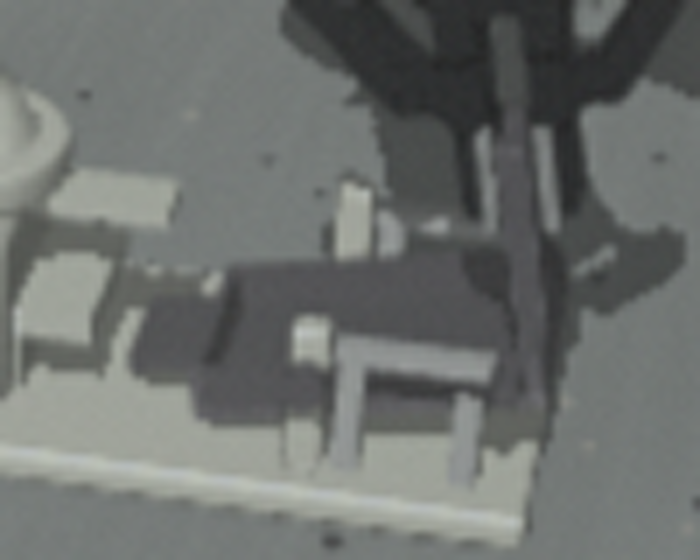

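The tray is out past the lips by about 24 mm: pin end near (515,385), in front of the lip at (467,400). It is free, showing only its weight. I draw it 36 mm more.

```bash
python3 -m creep '[{"grip":0.4,"dp":[0.14,-0.69,0],"rotation":[0,0,0]},{"grip":0.4,"dp":[0.28,-1.37,0],"rotation":[0,0,0]},{"grip":0.4,"dp":[0.43,-2.06,0],"rotation":[0,0,0]},{"grip":0.4,"dp":[0.57,-2.74,0],"rotation":[0,0,0]},{"grip":0.4,"dp":[0.73,-3.52,0],"rotation":[0,0,0]}]' 60
python3 -m creep '[{"grip":0.4,"dp":[0,0,0],"rotation":[0,0,0]},{"grip":0.4,"dp":[0,0,0],"rotation":[0,0,0]},{"grip":0.4,"dp":[0,0,0],"rotation":[0,0,0]}]' 60
python3 - <<'E'
from h import *
print({k:bot.read_state()[k].round(3) for k in('tool_pos','wrist_force','torque','q')})
b,_=bot.read_camera('side')
cv2.imwrite('pics/s6.png',cv2.resize(b[130:210,270:370,::-1],None,fx=7,fy=7,interpolation=cv2.INTER_CUBIC))
E
```

```text
time: 10.57
tool_pos: [0.3809, -0.2317, 0.0917]
tcp_rot: [1.1, 1.361, -1.354]
wrist_force: [0.1, 0.2, -3.1]
width: 0.112
time: 10.82
tool_pos: [0.3819, -0.2319, 0.0919]
tcp_rot: [1.101, 1.36, -1.354]
wrist_force: [-0.3, 0.3, -2.2]
width: 0.11
{'tool_pos': array([ 0.382, -0.232,  0.092]), 'wrist_force': array([-0.339,  0.296, -2.223]), 'torque': array([ 0.021, -0.059,  0.001]), 'q': array([-0.525,  0.106,  2.112, -0.115,  1.103, -0.469])}
```

View pics/s6.png

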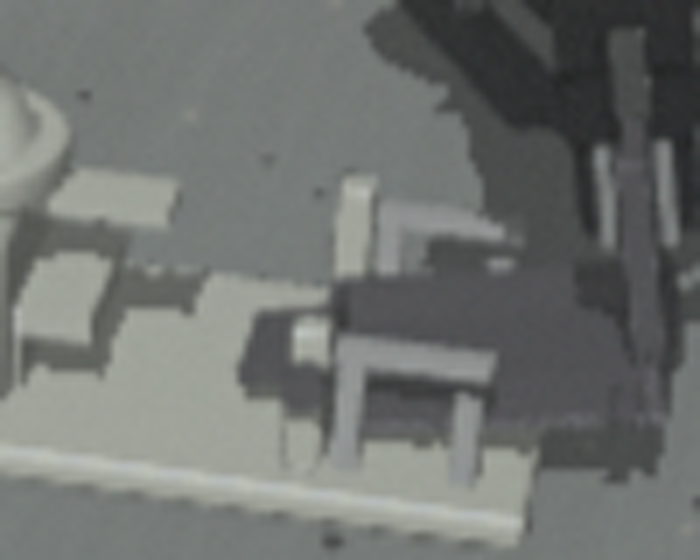

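```bash
python3 -m creep '[{"grip":0.4,"dp":[-0.5,-0.1,0],"rotation":[0,0,0]},{"grip":0.4,"dp":[-1.2,-0.25,0],"rotation":[0,0,0]},{"grip":0.4,"dp":[-2.5,-0.52,0],"rotation":[0,0,0]},{"grip":0.4,"dp":[-4,-0.83,0],"rotation":[0,0,0]},{"grip":0.4,"dp":[-6,-1.25,0],"rotation":[0,0,0]}]' 60
python3 -m creep '[{"grip":0.4,"dp":[-2,-0.4,0],"rotation":[0,0,0]},{"grip":0.4,"dp":[-4,-0.83,0],"rotation":[0,0,0]},{"grip":0.4,"dp":[-6,-1.25,0],"rotation":[0,0,0]},{"grip":0.4,"dp":[-8,-1.66,0],"rotation":[0,0,0]},{"grip":0.4,"dp":[-8,-1.66,0],"rotation":[0,0,0]}]' 60
python3 -m creep '[{"grip":0.4,"dp":[0,0,0],"rotation":[0,0,0.04]},{"grip":0.4,"dp":[0,0,0],"rotation":[0,0,0.08]},{"grip":0.4,"dp":[0,0,0],"rotation":[0,0,0.12]},{"grip":0.4,"dp":[0,0,0],"rotation":[0,0,0.16]},{"grip":0.4,"dp":[0,0,0],"rotation":[0,0,0.205]}]' 60
python3 -m creep '[{"grip":0.4,"dp":[0,0,0],"rotation":[0,0,0]},{"grip":0.4,"dp":[0,0,0],"rotation":[0,0,0]},{"grip":0.4,"dp":[0,0,0],"rotation":[0,0,0]}]' 60
python3 - <<'E'
from h import *
s=bot.read_state();print({k:s[k].round(3) for k in('tool_pos','wrist_force','torque','q')});M=R.from_rotvec(s['tcp_rot']).as_matrix();print(M.round(4))
print('dp to plate',(M.T@(np.array([.5636-.05,.2145,s['tool_pos'][2]])-s['tool_pos'])*100).round(2))
b,_=bot.read_camera('side')
cv2.imwrite('pics/s7.png',cv2.resize(b[60:200,250:400,::-1],None,fx=4,fy=4,interpolation=cv2.INTER_CUBIC))
E
```

```text
time: 11.28
tool_pos: [0.3812, -0.2313, 0.1533]
tcp_rot: [1.1, 1.363, -1.355]
wrist_force: [0.9, 0.2, -2.2]
width: 0.107
time: 11.7
tool_pos: [0.3844, -0.2332, 0.2399]
tcp_rot: [1.101, 1.352, -1.351]
wrist_force: [1.3, 0.4, -2.0]
width: 0.115
time: 12.12
tool_pos: [0.3815, -0.2314, 0.2338]
tcp_rot: [1.205, 1.212, -1.204]
wrist_force: [-0.7, 0.3, -3.0]
width: 0.109
time: 12.37
tool_pos: [0.3816, -0.2316, 0.2343]
tcp_rot: [1.204, 1.213, -1.206]
wrist_force: [-0.3, -0.6, -2.4]
width: 0.109
{'tool_pos': array([ 0.382, -0.232,  0.234]), 'wrist_force': array([-0.253, -0.637, -2.369]), 'torque': array([0.023, 0.113, 0.011]), 'q': array([-6.010e-01, -1.730e-01,  2.080e+00, -1.000e-03,  1.236e+00,
       -6.070e-01])}
[[-1.3e-03  1.0e+00  5.9e-03]
 [ 3.0e-04  5.9e-03 -1.0e+00]
 [-1.0e+00 -1.3e-03 -3.0e-04]]
dp to plate [-1.000e-02  1.346e+01 -4.453e+01]
```

View pics/s7.png

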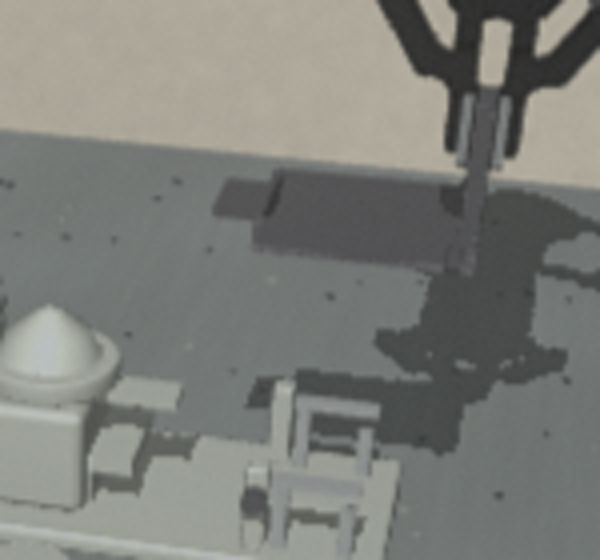

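The tray hangs level and is held at its handle, (480,130). Moving over to the plate.

```bash
for i in 1; do python3 -m creep '[{"grip":0.4,"dp":[0,0.4,-1.3],"rotation":[0,0,0]},{"grip":0.4,"dp":[0,1.1,-3.6],"rotation":[0,0,0]},{"grip":0.4,"dp":[0,1.9,-6.2],"rotation":[0,0,0]},{"grip":0.4,"dp":[0,2.7,-8.7],"rotation":[0,0,0]},{"grip":0.4,"dp":[0,3.4,-11.2],"rotation":[0,0,0]}]' 60; done
python3 -m creep '[{"grip":0.4,"dp":[0,0.7,-2.2],"rotation":[0,0,0]},{"grip":0.4,"dp":[0,1.3,-4.4],"rotation":[0,0,0]},{"grip":0.4,"dp":[0,2,-6.7],"rotation":[0,0,0]},{"grip":0.4,"dp":[0,2.7,-8.9],"rotation":[0,0,0]},{"grip":0.4,"dp":[0,3.4,-11.1],"rotation":[0,0,0]}]' 60
python3 -m creep '[{"grip":0.4,"dp":[0,0.7,-2.2],"rotation":[0,0,0]},{"grip":0.4,"dp":[0,1.3,-4.4],"rotation":[0,0,0]},{"grip":0.4,"dp":[0,2,-6.7],"rotation":[0,0,0]},{"grip":0.4,"dp":[0,2.7,-8.9],"rotation":[0,0,0]},{"grip":0.4,"dp":[0,3.4,-11.1],"rotation":[0,0,0]}]' 60
python3 -m creep '[{"grip":0.4,"dp":[0,0.7,-2.6],"rotation":[0,0,0]},{"grip":0.4,"dp":[0,1.4,-5],"rotation":[0,0,0]},{"grip":0.4,"dp":[0,2.1,-7.3],"rotation":[0,0,0]},{"grip":0.4,"dp":[0,2.8,-9.3],"rotation":[0,0,0]},{"grip":0.4,"dp":[0,3.26,-11.1],"rotation":[0,0,0]}]' 60
python3 -m creep '[{"grip":0.4,"dp":[0,0,0],"rotation":[0,0,0]},{"grip":0.4,"dp":[0,0,0],"rotation":[0,0,0]},{"grip":0.4,"dp":[0,0,0],"rotation":[0,0,0]}]' 60
python3 - <<'E'
from h import *
s=bot.read_state();print({k:s[k].round(4) for k in('tool_pos','wrist_force','torque','q')});M=R.from_rotvec(s['tcp_rot']).as_matrix();print(M.round(4))
a,da=bot.read_camera('top');b,db=bot.read_camera('side')
cv2.imwrite('pics/s8.png',np.hstack([a[60:360,30:330,::-1],b[60:360,50:350,::-1]]))
for n,p,d in(('top',a,da),('side',b,db)):
    C=cloud(n,d);t=(p.astype(int).sum(2)<290)&(C[...,2]>.165)&(C[...,2]<.205)&(C[...,1]>.12)&(C[...,1]<.32)&(C[...,0]>.5)
    X=C[t];print(n,len(X),X.min(0).round(3) if len(X) else 0,X.max(0).round(3) if len(X) else 0)
E
```

```text
time: 12.83
tool_pos: [0.4157, -0.1184, 0.2346]
tcp_rot: [1.205, 1.212, -1.205]
wrist_force: [1.1, -0.7, -2.5]
width: 0.107
time: 13.25
tool_pos: [0.4489, -0.0068, 0.2345]
tcp_rot: [1.204, 1.213, -1.205]
wrist_force: [1.2, 0.4, -2.6]
width: 0.108
time: 13.67
tool_pos: [0.4822, 0.1045, 0.2344]
tcp_rot: [1.203, 1.213, -1.205]
wrist_force: [1.1, -0.9, -2.8]
width: 0.105
time: 14.08
tool_pos: [0.5143, 0.2161, 0.2341]
tcp_rot: [1.203, 1.213, -1.205]
wrist_force: [0.1, 0.6, -2.6]
width: 0.105
time: 14.33
tool_pos: [0.5134, 0.214, 0.2341]
tcp_rot: [1.203, 1.213, -1.206]
wrist_force: [-0.7, -0.3, -2.8]
width: 0.11
{'tool_pos': array([0.5134, 0.214 , 0.2341]), 'wrist_force': array([-0.6992, -0.3367, -2.7769]), 'torque': array([-0.0044,  0.114 , -0.0254]), 'q': array([ 3.5050e-01,  4.8600e-02,  1.8721e+00, -6.0000e-04,  1.2226e+00,
        3.4390e-01])}
[[-0.0014  1.      0.0068]
 [-0.0011  0.0068 -1.    ]
 [-1.     -0.0014  0.0011]]
top 2631 [0.51  0.165 0.175] [0.642 0.253 0.205]
side 3531 [0.507 0.168 0.177] [0.641 0.264 0.205]
```

View pics/s8.png

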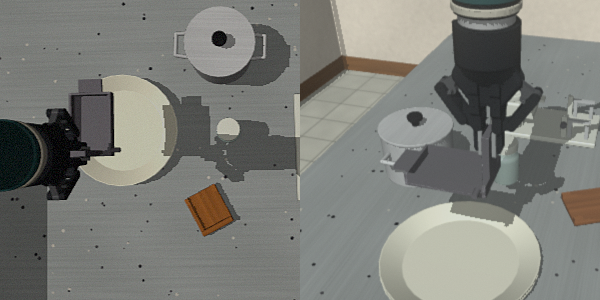

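Top view: the tray at (93,123) of the crop, and measured in depth its tongue end is x 0.641 and its pins y 0.165–0.264. That puts its middle at (0.563, 0.2145), matching the plate centre (0.5636, 0.2145). Lowering now.

```bash
python3 -m creep '[{"grip":0.4,"dp":[1.2,0,0],"rotation":[0,0,0]},{"grip":0.4,"dp":[3,0,0],"rotation":[0,0,0]},{"grip":0.4,"dp":[5,0,0],"rotation":[0,0,0]},{"grip":0.4,"dp":[6.5,0,0],"rotation":[0,0,0]},{"grip":0.4,"dp":[8,0,0],"rotation":[0,0,0]}]' 60
python3 -m creep '[{"grip":0.4,"dp":[2,0,0],"rotation":[0,0,0]},{"grip":0.4,"dp":[4,0,0],"rotation":[0,0,0]},{"grip":0.4,"dp":[5.5,0,0],"rotation":[0,0,0]},{"grip":0.4,"dp":[6.5,0,0],"rotation":[0,0,0]},{"grip":0.4,"dp":[7.2,0,0],"rotation":[0,0,0]}]' 60
python3 -m creep '[{"grip":0.4,"dp":[0.2,0,0],"rotation":[0,0,0]},{"grip":0.4,"dp":[0.4,0,0],"rotation":[0,0,0]},{"grip":0.4,"dp":[0.4,0,0],"rotation":[0,0,0]}]' 60
python3 - <<'E'
from h import *
s=bot.read_state();print({k:s[k].round(4) for k in('tool_pos','wrist_force','torque')})
a,da=bot.read_camera('top');b,db=bot.read_camera('side')
cv2.imwrite('pics/s9.png',cv2.resize(b[230:384,120:320,::-1],None,fx=4,fy=4,interpolation=cv2.INTER_CUBIC))
C=cloud('top',da);p=a.astype(int).sum(2)
t=(p<290)&(C[...,2]<.06)&(C[...,2]>.015)&(abs(C[...,1]-.2145)<.022)&(C[...,0]>.555)&(C[...,0]<.61)
X=C[t];A=np.c_[X[:,:2]-[.5636,.2145],np.ones(len(X))];print(len(X),np.linalg.lstsq(A,X[:,2],rcond=None)[0])
E
```

```text
time: 14.85
tool_pos: [0.5129, 0.213, 0.1529]
tcp_rot: [1.205, 1.212, -1.207]
wrist_force: [1.0, -0.8, -2.2]
width: 0.11
time: 15.27
tool_pos: [0.5125, 0.2131, 0.0808]
tcp_rot: [1.204, 1.213, -1.208]
wrist_force: [0.1, -0.3, -2.4]
width: 0.106
time: 15.52
tool_pos: [0.5142, 0.2142, 0.0792]
tcp_rot: [1.206, 1.211, -1.204]
wrist_force: [-0.3, 0.5, -3.4]
width: 0.111
{'tool_pos': array([0.5142, 0.2142, 0.0792]), 'wrist_force': array([-0.3238,  0.5301, -3.3683]), 'torque': array([-0.0091,  0.1213,  0.0537])}
488 [ 0.00094464 -0.01363534  0.02650712]
```

View pics/s9.png

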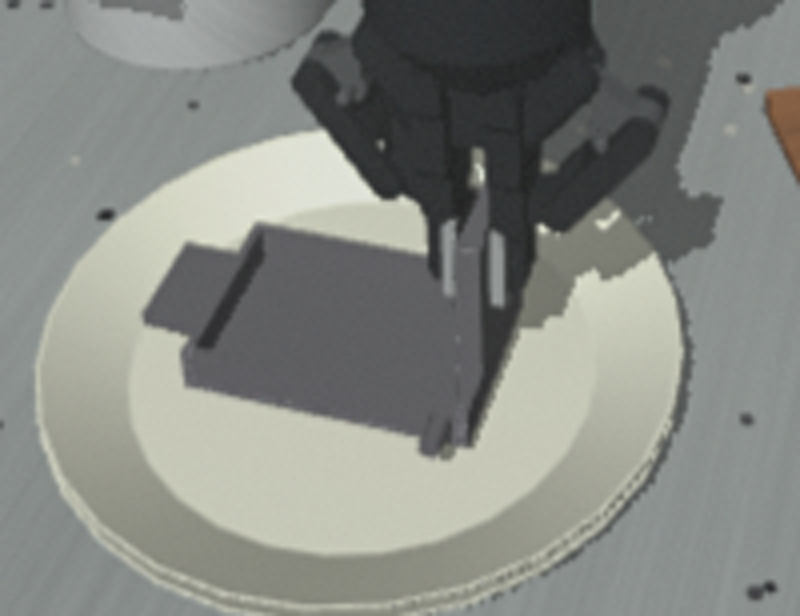

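Run:
```python
from h import *
f=lambda X:((proj('side',X)+.5-[120,230])*4).round(0)
print('plate floor c',f([.5636,.2145,.013]),'tray mid',f([.5642,.2142,.0305]))
for n,X in(('rear left bottom',[.6192,.2502,.0215]),('rear left tongue',[.642,.234,.0375]),('pinL end',[.519,.2642,.0337])): print(n,f(X))
# plate from side view at start: rim ellipse & floor by rays
for u,v in[(130,385),(597,370),(365,555)]: print(plane('side',u/4+120-.4,v/4+230-.4,.013).round(4))
b=np.load('pics/side0.npz');C=cloud('side',b['d']);s=b['p'].astype(int).sum(2)
w=(C[...,1]>.07)&(C[...,0]<.70)&(C[...,2]>.006)&(C[...,2]<.035)&(s>400)&(np.hypot(C[...,0]-.5636,C[...,1]-.2145)<.15)
print(cv2.minEnclosingCircle(C[w][:,:2].astype(np.float32)))
```

```text
plate floor c [361. 365.] tray mid [357. 332.]
rear left bottom [186. 388.]
rear left tongue [144. 315.]
pinL end [429. 453.]
[0.6441 0.2476 0.013 ]
[0.4756 0.1927 0.013 ]
[0.5321 0.2956 0.013 ]
((0.563307523727417, 0.21191512048244476), 0.1226460188627243)
```

Projected tray corners agree with the picture: rear-left bottom (186,388) against (187,385), pin (429,453) against (432,455). The tray is level and centred, so I set it down.

```bash
python3 -m creep '[{"grip":0.4,"dp":[0.2,0,0],"rotation":[0,0,0]},{"grip":0.4,"dp":[0.4,0,0],"rotation":[0,0,0]},{"grip":0.4,"dp":[0.6,0,0],"rotation":[0,0,0]},{"grip":0.4,"dp":[0.7,0,0],"rotation":[0,0,0]},{"grip":0.4,"dp":[0.7,0,0],"rotation":[0,0,0]}]' 60
python3 -m creep '[{"grip":0.4,"dp":[0.05,0,0],"rotation":[0,0,0]},{"grip":0.4,"dp":[0.1,0,0],"rotation":[0,0,0]},{"grip":0.4,"dp":[0.1,0,0],"rotation":[0,0,0]}]' 60
```

```text
time: 16.03
tool_pos: [0.5133, 0.214, 0.0713]
tcp_rot: [1.204, 1.212, -1.205]
wrist_force: [-0.6, 0.6, -2.0]
width: 0.105
time: 16.28
tool_pos: [0.5136, 0.2141, 0.0706]
tcp_rot: [1.205, 1.212, -1.205]
wrist_force: [-0.1, 0.3, -2.3]
width: 0.11
```

```bash
python3 -m creep '[{"grip":0.4,"dp":[0.05,0,0],"rotation":[0,0,0]},{"grip":0.4,"dp":[0.05,0,0],"rotation":[0,0,0]},{"grip":0.4,"dp":[0.05,0,0],"rotation":[0,0,0]}]' 60
```

```text
time: 16.53
tool_pos: [0.5138, 0.2141, 0.0704]
tcp_rot: [1.205, 1.212, -1.205]
wrist_force: [-0.1, 0.5, -1.8]
width: 0.107
```

```bash
python3 -m creep '[{"grip":0.4,"dp":[0.05,0,0],"rotation":[0,0,0]},{"grip":0.4,"dp":[0.05,0,0],"rotation":[0,0,0]},{"grip":0.4,"dp":[0.05,0,0],"rotation":[0,0,0]}]' 60
```

```text
time: 16.78
tool_pos: [0.5138, 0.2141, 0.0704]
tcp_rot: [1.205, 1.212, -1.205]
wrist_force: [-3.1, -0.7, 5.7]
width: 0.11
```

```bash
python3 -m creep '[{"grip":0.4,"dp":[0.05,0,0],"rotation":[0,0,0]},{"grip":0.4,"dp":[0.05,0,0],"rotation":[0,0,0]},{"grip":0.4,"dp":[0.05,0,0],"rotation":[0,0,0]}]' 60
```

```text
time: 17.03
tool_pos: [0.5138, 0.2142, 0.0704]
tcp_rot: [1.205, 1.212, -1.205]
wrist_force: [-5.1, -1.6, 8.3]
width: 0.109
```

It touches down at 8 N. I ease back 0.5 mm and release.

```bash
python3 -m creep '[{"grip":0.4,"dp":[-0.05,0,0],"rotation":[0,0,0]},{"grip":0.4,"dp":[-0.05,0,0],"rotation":[0,0,0]},{"grip":0.4,"dp":[-0.05,0,0],"rotation":[0,0,0]}]' 30
python3 -m creep '[{"grip":1.1,"dp":[0,0,0],"rotation":[0,0,0]},{"grip":1.3,"dp":[0,0,0],"rotation":[0,0,0]},{"grip":1.7,"dp":[0,0,0],"rotation":[0,0,0]},{"grip":2.2,"dp":[0,0,0],"rotation":[0,0,0]},{"grip":3,"dp":[0,0,0],"rotation":[0,0,0]}]' 30
python3 -m creep '[{"grip":3.5,"dp":[0,0,0],"rotation":[0,0,0]},{"grip":4,"dp":[0,0,0],"rotation":[0,0,0]},{"grip":4,"dp":[0,0,0],"rotation":[0,0,0]},{"grip":4,"dp":[0,0,0],"rotation":[0,0,0]}]' 30
python3 - <<'E'
from h import *
b,_=bot.read_camera('side')
cv2.imwrite('pics/s10.png',cv2.resize(b[210:384,110:320,::-1],None,fx=3.5,fy=3.4,interpolation=cv2.INTER_CUBIC))
E
```

```text
time: 17.28
tool_pos: [0.5138, 0.2141, 0.0704]
tcp_rot: [1.205, 1.212, -1.205]
wrist_force: [-3.1, -1.1, 7.3]
width: 0.113
time: 17.7
tool_pos: [0.5137, 0.2141, 0.0695]
tcp_rot: [1.205, 1.212, -1.205]
wrist_force: [-0.8, -0.3, -0.4]
width: 0.352
time: 18.03
tool_pos: [0.5137, 0.2141, 0.0697]
tcp_rot: [1.205, 1.212, -1.205]
wrist_force: [0.9, -0.1, -0.1]
width: 0.468
```

View pics/s10.png

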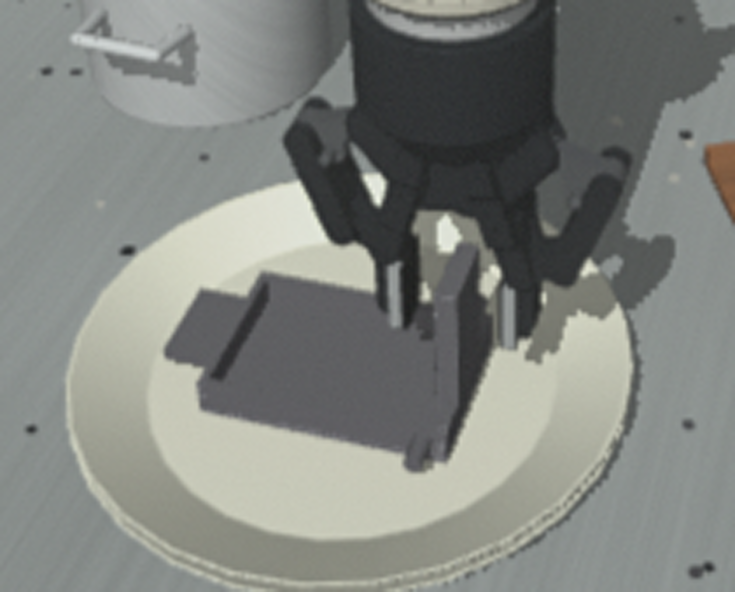

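Released: both pads at (395,295) and (510,315) stand clear of the handle, and the tray is flat on the floor of the plate. Raising straight up.

```bash
python3 -m creep '[{"grip":4,"dp":[-1,0,0],"rotation":[0,0,0]},{"grip":4,"dp":[-3,0,0],"rotation":[0,0,0]},{"grip":4,"dp":[-6,0,0],"rotation":[0,0,0]},{"grip":4,"dp":[-9,0,0],"rotation":[0,0,0]},{"grip":4,"dp":[-12,0,0],"rotation":[0,0,0]}]' 30
python3 -m creep '[{"grip":4,"dp":[-2,-4,0],"rotation":[0,0,0]},{"grip":4,"dp":[-4,-6,0],"rotation":[0,0,0]},{"grip":4,"dp":[-5,-8,0],"rotation":[0,0,0]},{"grip":4,"dp":[-6,-8,0],"rotation":[0,0,0]},{"grip":4,"dp":[-6,-8,0],"rotation":[0,0,0]}]' 30
python3 - <<'E'
from h import *
s=bot.read_state();print(s['time'],s['tool_pos'],s['wrist_force'])
a,da=bot.read_camera('top');b,db=bot.read_camera('side')
cv2.imwrite('pics/s11.png',np.hstack([a[40:340,30:430,::-1],b[84:384,100:400,::-1]]))
for n,p,d in(('top',a,da),('side',b,db)):
    C=cloud(n,d);S=p.astype(int).sum(2)
    t=(S<300)&(C[...,2]>.012)&(C[...,2]<.05)&(abs(C[...,1]-.2145)<.1)&(abs(C[...,0]-.5636)<.1)
    X=C[t];print(n,X.min(0).round(3),X.max(0).round(3))
    f=t&(abs(C[...,1]-.2145)<.022)&(C[...,0]>.555)&(C[...,0]<.61)&(C[...,2]<.03);X=C[f]
    print('floor',len(X),np.linalg.lstsq(np.c_[X[:,:2]-[.5636,.2145],np.ones(len(X))],X[:,2],rcond=None)[0].round(4))
    w=(S>400)&(C[...,2]>.02)&(C[...,2]<.035)&(np.hypot(C[...,0]-.5636,C[...,1]-.2145)<.15)
    print('plate',cv2.minEnclosingCircle(C[w][:,:2].astype(np.float32)))
E
```

```text
time: 18.5
tool_pos: [0.5134, 0.214, 0.1915]
tcp_rot: [1.205, 1.212, -1.205]
wrist_force: [0.4, 0.2, -0.2]
width: 0.467
time: 18.92
tool_pos: [0.4346, 0.2143, 0.2532]
tcp_rot: [1.208, 1.21, -1.199]
wrist_force: [1.1, 0.2, 0.4]
width: 0.473
18.9167 [0.43461112 0.21425576 0.25319941] [1.13104081 0.15620089 0.38996134]
top [0.508 0.138 0.012] [0.643 0.264 0.049]
floor 483 [-0.0054  0.0031  0.0178]
plate ((0.5640201568603516, 0.21461203694343567), 0.12199792265892029)
side [0.508 0.156 0.012] [0.641 0.265 0.05 ]
floor 725 [-0.0012 -0.0012  0.018 ]
plate ((0.5626469254493713, 0.21235574781894684), 0.12270911037921906)
```

View pics/s11.png

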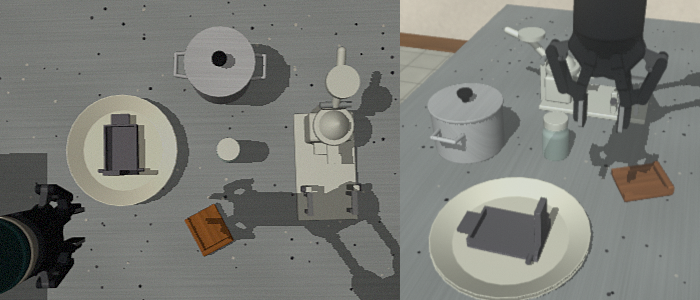

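The tray lies flat and centred, the plate has not moved, the other things stand where they were and the robot is clear. Handing in.

```bash
python3 -c "
from workcell import bot
print(bot.finish_job())"
```

```text
the job is handed in; nothing more can be done
None
```

The tray is out of the squeezer and stands released, upright and centred on the upper plate. I handed the job in at about 19 s, and it gave no verdict.

- **Removal:** I gripped the handle, raised the tray 2.5 mm and tipped it to about 0.215 rad. There the leaf pushed back with about 4 N. I eased off about 1.3 mm, which left a light touch of about 1.3 N, and drew the tray out 60 mm. The sideways force readings stayed at about 1 N or less.
- **Placing:** The tray touched down with about 8 N measured at the wrist, and I then let go.
- **Last checks:**
  - **Position:** both cameras put the tray's middle within about 3 mm of the plate's centre, and its floor is level to about 0.006 rad.
  - **Plate:** the top camera shows its centre within about 0.5 mm of where it started. The side camera differs from the top one by about 2 mm, as it did at the start.
  - **Bystanders:** pot, jar and spoon rest look unmoved in the pictures; I did not measure them.
  - **Robot:** the wrist force was near zero with the gripper well clear.
- **Reading that disagreed:** just after easing off the leaf, the wrist still showed 5.8 N. It settled to 3.8 N, of which about 2.5 N is the tray's weight, before I pulled.

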